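# Lock the sieve and tip the burnt clay into it

## Robot

A 7-joint arm with a two-finger parallel gripper is mounted at the origin on the work surface. World frame = base frame: x ahead of the robot, y to its left, z up, the work surface at z = 0. Lengths are in m, angles in rad, forces in N, time in s.
With the tool pointing down it reaches from about 0.4 to 0.85 m from the base axis. Payload 4.4 kg.
Tool frame: the origin (TCP) lies on the mounting face of the last link; the fingertips stand 199 mm ahead of it and the grasp point (between the pads) lies 180 mm ahead of it (env.grip_point_offset is the z of the grasp point in the tool frame, in m); z points along the fingers, y is the line along which they close (so a half turn about z gives the same grasp; the last joint's range is limited). The gripper opens to 94 mm and grips with 3 to 60 N. Pads are 16 mm wide; open, the fingers measure 119 mm over their backs; the gripper's body (75 mm by 177 mm) begins 78 mm behind the grasp point.
Start: joints at [-1.408, 0.628, 0.038, 1.517, -0.027, 0.996, -0.02], TCP at [0.147, 0.633, 0.405] pointing down, gripper open.
Joint ranges: [-3.06, 3.06], [-0.37, 2.12], [-1.25, 1.32], [0.18, 2.47], [-1.1, 4.24], [0.23, 1.98], [-2.94, 2.94]. Speed limits (rad/s): [2.57, 2.57, 3.14, 3.14, 3.14, 3.14, 3.14].

## Interface

Orientations are given as a unit quaternion [x, y, z, w].
In Python, from station import env gives the robot as it stands.
- The arm moves only by the shell command python3 -m creep 'ROWS' [FORCE]. ROWS is JSON, a list of rows, each a list of 7 numbers: the shift along the tool's x, y, z in m, then the turn, a rotation vector about the tool's x, y, z in rad, then the opening, from 0 (shut) to 1 (fully open). In form: [[dx, dy, dz, wx, wy, wz, jaw], ...]. A call has exactly 10 rows; each row is the pose to reach, as a shift and turn from the pose commanded when the call began, along the tool's axes at that moment; what a row does not reach only later rows make up. A row lasts 1/8 s, in which the tool goes at most 62.5 mm and 10.7 degrees, less where a joint would pass 70% of its speed; a pose out of reach is approached as far as the arm can. A call with a gripper value outside its range is refused whole. The fingers move at their own pace and stop on an object; FORCE is the grip in N (left out, the last holds). Time passes only in rows, so rows that repeat a pose let the fingers close, or fill a call up. It gives the time, the measured TCP pose, the force, the opening and the grip force at its end, in the units of the state.
- env.get_obs(): the state, without advancing time (a new reading comes with each control period).
- env.read_camera(name): name is "side" or "top"; returns (picture, depth): 384x512x3 uint8, red, green, blue; 384x512 float32, m along the optical axis (not along the pixel's ray), 0 where there is no reading.
- env.camera_model(name): a dict with "camera_matrix" (3x3 intrinsics, pixels), "pose" (4x4, takes a point from camera to world coordinates). Camera axes: x right, y down, z forward; pixel columns grow to the right and rows downward; lengths in m; the calibration is good to about 2 mm. A picture is of the moment at which its call begins. camera_model takes no time and is no camera call.
- env.job_done(): hands the job in; it is judged then, once.
Trained networks look in the newest picture that a camera, given by its name, has taken for a name from the list of things; names that differ only in an ending like _2 or _b are one class to them, and where a whole thing is asked for, a point or a joint stands for the part that bears it (a point fixed in the world has none). Each returns a list of dicts, best first, with "conf" (0 to 1); they miss things now and then, are a little off and sometimes report something else, mostly with a low value. They report only what shows in the picture. A call takes as long as a camera call. They do not tell look-alikes from the thing itself.
- env.cut_out(camera, name): "pixels" (384x512 bool, what is visible of it) and "rect" ([centre column, centre row, width, height] in pixels, round what is visible of it).
The state is a dict: "time": time; "q": joint angles; "dq": joint speeds; "effort": joint torques, N m; "tcp_pos": TCP position; "tool_rot": TCP orientation; "force": force on the tool from outside, world axes, zero at the start; "moment": the same for the moment, N m; "opening": finger opening in m; "gripper_force": force on a finger pad.
Only numpy, scipy, OpenCV 4.12 (cv2) and the standard library are available. Lean on these libraries where they do the work, as an engineer would, in place of code of your own. Each camera call takes 0.05 s, during which the arm holds its last target. There are 200 camera calls.

## Task

First lock the sieve: turn the collar clockwise by its upright handle until the handle stands in line with the raised white bar on the base plate, not past it. Then press the paddle down to tip the tray, so that all three lumps of clay slide into the sieve, and let the tray come back level with the collar still at its mark. Leave the other things on the bench where they are.

Things in the scene. Friction and masses are not known exactly. Their poses are not given: they have to be found in the camera images.
- station: the sieving station, fixed to the bench: grey base plate 300 x 440 x 12 mm, white round shaker base with a steel sieve on top, two posts with a tip tray. Origin on the bench under the sieve's centre; +x far side, +y side of the collar's handle and marks, -y side of the tip tray
- sieve_in (a point): centre of the sieve's inner floor, 57 mm above the bench, on the vertical axis about which the collar turns. The sieve is an open round steel pan, 200 mm outside diameter, 4 mm wall, rim 107 mm above the bench
- collar (a joint): turn (rad) of the aluminium lock collar, a 238 mm ring round the sieve's foot, 46 to 64 mm above the bench; grows clockwise from above. 0 = handle at the open mark (small round stud), 1.22 = handle in line with the lock mark; it can turn past it, to 1.65. About 2 N at the handle moves it; it stays where it is left
- collar_handle (a point): centre of the top face of the collar's handle, an upright black round post, 22 mm diameter, from 46 to 114 mm above the bench, 150 mm from the collar's axis, on a radial arm; free all round above 64 mm
- lock_mark (a point): centre of the top of the lock mark, a raised straight white bar on the base plate, 46 mm long, 12 mm wide, pointing at the collar's axis; this point is 190 mm from the axis and 40 mm above the bench (bar from 168 to 214 mm from the axis)
- tray (a joint): tilt of the tip tray, rad: 0 = level (a spring brings it back there when let go), growing as its spout dips into the sieve, up to the stop at 0.9
- tray_hinge (a point): middle of the tip tray's hinge line (along the station's x), at the tray's floor, 210 mm above the bench. The aluminium tray is 112 mm wide, 250 mm long, with 30 mm walls at both sides and back; its open spout end is 110 mm from the hinge towards the sieve, its back 140 mm behind the hinge
- tray_paddle (a point): centre of the top of the tip tray's paddle, a flat plate with a black rubber pad 48 x 50 mm, out from the tray's robot side near the spout: 118 mm from the tray's middle line, 95 mm from the hinge towards the sieve and 31 mm above the tray's floor when level. About 6 N down tips the tray
- lump1: loose brown lump of burnt clay, rearmost on the tray, 64 x 42 x 26 mm, about 80 g, starting on the tip tray; origin at the centre of its underside
- lump1_mid (a point): the middle of lump1
- lump2: loose brown lump of burnt clay, middle one, 60 x 44 x 22 mm, about 80 g, starting on the tip tray; origin at the centre of its underside
- lump2_mid (a point): the middle of lump2
- lump3: loose brown lump of burnt clay, nearest the spout, 62 x 40 x 30 mm, about 80 g, starting on the tip tray; origin at the centre of its underside
- lump3_mid (a point): the middle of lump3
- brush: loose hand brush, about 200 mm long, lying near the station (to be left alone)
- jar: loose closed jar, 64 mm across, 80 mm tall; origin under its centre (to be left alone)
- bowl: loose white bowl, 110 mm across, 45 mm tall (to be left alone)
- spatula: loose spatula lying on the bench (to be left alone)
- mug: loose mug, 80 mm across, 90 mm tall (to be left alone)
Things that resemble listed ones, but are neither listed nor needed, are in the scene too. What is shaped like the lump1 but green or purple is not meant.

How it is judged:
On the way, in this order (a step that is already met when the one before it is completed fails the run):
1. the collar is at rest within 0.12 rad of the lock mark, the tray level and the lumps still on it (value of joint collar between 1.1017 and 1.3417 rad and velocity of joint collar between -0.1 and 0.1 rad/s and value of joint tray below 0.12 rad and height (world z) of each of lump1_mid, lump2_mid, lump3_mid above 0.19 m), for 0.2 s.
2. the tray is tipped by more than 0.45 rad (value of joint tray above 0.45 rad), for 0.1 s.
At the end, for the whole second after the job is handed in: the collar is at rest within 0.12 rad of its lock mark (1.22 rad), the tray is back within 0.12 rad of level, and all three lumps lie at rest in the sieve (middle within 92 mm of the sieve's axis, 55 to 105 mm above the bench) (value of joint collar between 1.1017 and 1.3417 rad and velocity of joint collar between -0.1 and 0.1 rad/s and horizontal distance between each of lump1_mid, lump2_mid, lump3_mid and sieve_in below 0.092 m and height (world z) of lump1_mid between 0.055 and 0.105 m and linear speed of each of lump1, lump2, lump3 below 0.05 m/s and height (world z) of lump2_mid between 0.055 and 0.105 m and height (world z) of lump3_mid between 0.055 and 0.105 m and value of joint tray below 0.12 rad); the robot touches nothing.
It fails at once if a bystander (brush, jar, bowl, spatula or mug) is moved by more than 40 mm (distance of any of brush, jar, bowl, spatula, mug from where it was at the start of the episode above 0.04 m).
It also fails if it takes over 48 s, if anything falls off the work surface, if the arm or the gripper's body presses on something with over 40 N, if the wrist force passes 120 N, or if a joint passes its speed limit or range.

## Working session

There is one attempt and no reset: what is moved stays moved. The work goes in short steps, Python scripts to look and compute and a shell command to move; the robot and the scene stay as the last step left them, time stands still between calls to the robot, and variables do not carry over. Pictures are saved under pics/ and viewed, at most 10 in all, crops included, and the job is handed in when it is done.

```bash
ls; mkdir -p pics; cat > h.py <<'E'
import numpy as np, cv2
from station import env
def world(cam,depth,mask):
    m=env.camera_model(cam); K=np.array(m["camera_matrix"]); T=np.array(m["pose"])
    v,u=np.nonzero(mask&(depth>0)); z=depth[v,u]
    p=np.stack([(u-K[0,2])/K[0,0]*z,(v-K[1,2])/K[1,1]*z,z])
    return (T[:3,:3]@p).T+T[:3,3]
E
python3 - <<'E'
from h import *
for c in("side","top"):
    p,d=env.read_camera(c); cv2.imwrite(f"pics/{c}0.png",p[:,:,::-1]); np.save(f"pics/{c}0.npy",d)
    for n in("collar_handle","tray_paddle","lock_mark","station","sieve_in","lump1","lump2","lump3","collar","tray"):
        try: r=env.cut_out(c,n)
        except Exception as e: print(c,n,e); continue
        for x in r[:3]:
            w=world(c,d,x["pixels"]); 
            if len(w): print(c,n,round(x["conf"],2),np.round(x["rect"]),len(w),np.round(np.median(w,0),3),np.round(np.percentile(w,98,axis=0),3),np.round(np.percentile(w,2,axis=0),3))
o=env.get_obs(); print({k:np.round(v,3) for k,v in o.items()}, env.grip_point_offset)
E
```

```text
pics
side collar_handle 0.96 [278. 220.  91.  53.] 898 [ 0.482 -0.052  0.063] [0.665 0.117 0.111] [ 0.449 -0.122  0.03 ]
side collar_handle 0.3 [317. 191. 121.  58.] 2324 [ 0.566 -0.161  0.227] [ 0.661 -0.037  0.243] [ 0.442 -0.288  0.208]
side tray_paddle 0.84 [317. 194. 121.  60.] 2361 [ 0.57  -0.163  0.227] [ 0.661 -0.037  0.243] [ 0.44  -0.288  0.208]
side lock_mark 0.77 [294. 230. 174. 135.] 12061 [ 0.537 -0.111  0.055] [0.727 0.158 0.241] [ 0.415 -0.278  0.002]
side station 0.66 [291. 230. 172. 129.] 11949 [ 0.537 -0.111  0.055] [0.723 0.158 0.241] [ 0.415 -0.279  0.003]
side sieve_in 0.88 [293. 229. 170. 133.] 11859 [ 0.536 -0.111  0.056] [0.719 0.153 0.241] [ 0.415 -0.279  0.006]
side lump1 0.97 [246. 327.  28.  24.] 503 [ 0.25  -0.265  0.024] [ 0.278 -0.229  0.028] [ 0.229 -0.29  -0.   ]
side lump1 0.76 [332. 191.  22.  18.] 234 [ 0.592 -0.187  0.23 ] [ 0.625 -0.162  0.234] [ 0.566 -0.199  0.215]
side lump1 0.58 [298. 333.  31.  28.] 528 [ 0.342 -0.346  0.024] [ 0.379 -0.317  0.028] [ 0.315 -0.36  -0.001]
side lump2 0.97 [246. 327.  28.  24.] 503 [ 0.25  -0.265  0.024] [ 0.2
[... 2745 characters left out ...]
 0.435 0.017] [0.555 0.476 0.047] [ 0.461  0.384 -0.002]
top tray 0.71 [296. 175.  78.  68.] 2141 [ 0.579 -0.121  0.211] [ 0.654 -0.038  0.245] [ 0.444 -0.28   0.201]
{'time': np.float64(1.1), 'q': array([-1.408,  0.628,  0.038,  1.517, -0.027,  0.996, -0.02 ]), 'dq': array([-0.001,  0.   ,  0.001, -0.001, -0.001, -0.001, -0.001]), 'effort': array([-0.0000e+00, -5.4961e+01,  1.1430e+00, -1.8695e+01, -5.2000e-02,
        1.6000e-02, -0.0000e+00]), 'tcp_pos': array([0.147, 0.633, 0.405]), 'tool_rot': array([ 0.114,  0.993, -0.   , -0.   ]), 'force': array([-0.313, -0.027, -0.038]), 'moment': array([-0.028, -0.01 ,  0.061]), 'gripper_force': np.float64(0.0), 'opening': np.float64(0.094)} 0.1804
```

```bash
python3 - <<'E'
from h import *
P=[]
for c,box in(("side",(190,145,400,310)),("top",(180,110,360,240))):
    p=cv2.imread(f"pics/{c}0.png"); d=np.load(f"pics/{c}0.npy")
    x0,y0,x1,y1=box
    cv2.imwrite(f"pics/{c}0c.png",cv2.resize(p[y0:y1,x0:x1],None,fx=3.7,fy=3.6,interpolation=cv2.INTER_CUBIC))
    m=np.ones(d.shape,bool); w=world(c,d,m); v,u=np.nonzero(d>0); col=p[v,u].astype(int)
    reg=(w[:,0]>.38)&(w[:,0]<.78)&(w[:,1]>-.12)&(w[:,1]<.25)
    # rim
    s=reg&(abs(w[:,2]-.106)<.004); q=w[s]
    from scipy.optimize import least_squares
    f=least_squares(lambda t:np.hypot(q[:,0]-t[0],q[:,1]-t[1])-.098,[.56,-.0],loss="soft_l1",f_scale=.003)
    print(c,"axis",f.x,len(q),f.cost)
    r=np.hypot(w[:,0]-f.x[0],w[:,1]-f.x[1])
    hs=reg&(w[:,2]>.075)&(w[:,2]<.125)&(r>.125)&(r<.175); print("handle",hs.sum(),np.round(w[hs].mean(0),3),np.round(w[hs].min(0),3),np.round(w[hs].max(0),3),"cols",col[hs].mean(0))
    ls=reg&(w[:,2]>.033)&(w[:,2]<.046)&(r>.16)&(r<.225)
    print("mark",ls.sum(),np.round(w[ls].mean(0),3),np.round(w[ls].min(0),3),np.round(w[ls].max(0),3),"col",col[ls].mean(0))
    ps=(w[:,0]>.4)&(w[:,0]<.5)&(w[:,1]>-.2)&(w[:,1]<.05)&(w[:,2]>.2)&(w[:,2]<.27)
    dk=ps&(col.max(1)<80); print("paddle",dk.sum(),np.round(w[dk].mean(0),3),np.round(w[dk].min(0),3),np.round(w[dk].max(0),3))
E
```

```text
side axis [ 0.56626239 -0.00580523] 200 0.001990730998745219
handle 92 [0.483 0.1   0.098] [ 0.467 -0.12   0.075] [0.648 0.123 0.116] cols [57.7173913  59.26086957 60.66304348]<stdin>:17: RuntimeWarning: Mean of empty slice.
  ret = um.true_divide(
Traceback (most recent call last):
ValueError: zero-size array to reduction operation minimum which has no identity
```

View pics/side0c.png

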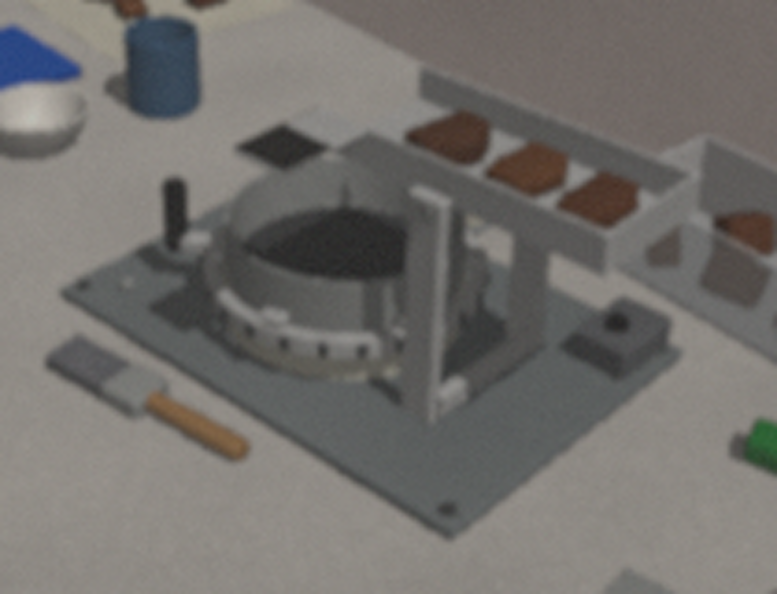

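View pics/side0.png

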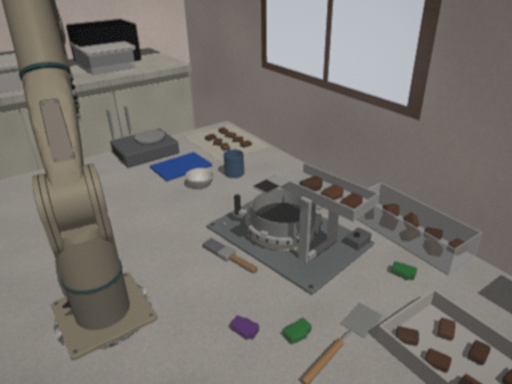

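View top.

```bash
python3 - <<'E'
from h import *
c="top"
p=cv2.imread(f"pics/{c}0.png"); d=np.load(f"pics/{c}0.npy")
cv2.imwrite("pics/top0c.png",cv2.resize(p[110:240,185:345],None,fx=4.6,fy=4.6,interpolation=cv2.INTER_CUBIC))
from scipy.optimize import least_squares
for c in("side","top"):
    p=cv2.imread(f"pics/{c}0.png"); d=np.load(f"pics/{c}0.npy")
    w=world(c,d,np.ones(d.shape,bool)); v,u=np.nonzero(d>0); col=p[v,u].astype(int)
    reg=(w[:,0]>.38)&(w[:,0]<.78)&(w[:,1]>-.12)&(w[:,1]<.25)
    q=w[reg&(abs(w[:,2]-.105)<.005)]
    f=least_squares(lambda t:np.hypot(q[:,0]-t[0],q[:,1]-t[1])-.098,[.56,-.0],loss="soft_l1",f_scale=.003); print(c,"axis",f.x,len(q),f.cost)
    r=np.hypot(w[:,0]-f.x[0],w[:,1]-f.x[1])
    hi=(w[:,1]>.03)
    for nm,s in dict(handle=reg&hi&(w[:,2]>.085)&(w[:,2]<.125)&(r>.13)&(r<.175),
      mark=reg&hi&(w[:,2]<.06)&(r>.165)&(r<.217)&(col.min(1)>130),
      paddle=(w[:,0]>.4)&(w[:,0]<.53)&(w[:,1]>-.2)&(w[:,1]<.06)&(w[:,2]>.2)&(w[:,2]<.27)&(col.max(1)<85)).items():
        a=w[s]
        if len(a): print(nm,len(a),np.round(np.median(a,0),4),np.round(a.min(0),3),np.round(a.max(0),3),"uv",np.round([np.median(u[s]),np.median(v[s])]))
    pl=w[(w[:,0]>.38)&(w[:,0]<.78)&(w[:,1]>-.35)&(w[:,1]<.25)&(abs(w[:,2]-.012)<.004)&(col[:,0]<125)]
    print("plate",len(pl),cv2.minAreaRect(pl[:,:2].astype(np.float32)*1000))
E
```

```text
side axis [ 0.56606559 -0.00604489] 268 0.0028262465155149464
handle 71 [0.475  0.1085 0.1042] [0.467 0.103 0.085] [0.488 0.123 0.116] uv [237. 200.]
mark 36 [3.917e-01 9.460e-02 3.000e-04] [ 0.383  0.054 -0.003] [0.402 0.12  0.003] uv [218. 238.]
paddle 192 [ 0.4618 -0.0739  0.2418] [ 0.431 -0.162  0.2  ] [ 0.522 -0.043  0.245] uv [267. 186.]
plate 4278 ((569.372314453125, -72.12783813476562), (545.7156982421875, 378.2243957519531), 88.58832550048828)
top axis [ 0.56418555 -0.00554293] 113 0.0006894488541327079
handle 32 [0.4762 0.1152 0.1118] [0.466 0.04  0.092] [0.732 0.126 0.121] uv [217. 197.]
mark 404 [ 0.6494  0.114  -0.001 ] [ 0.381  0.03  -0.019] [0.735 0.211 0.05 ] uv [220. 152.]
paddle 196 [ 0.454  -0.0703  0.2408] [ 0.43  -0.097  0.229] [ 0.481 -0.044  0.249] uv [270. 202.]
plate 2329 ((563.5530395507812, -60.8294677734375), (552.656005859375, 371.85662841796875), 88.071533203125)
```

```bash
sleep 1
```

```text
(no output)
```

View pics/top0.png

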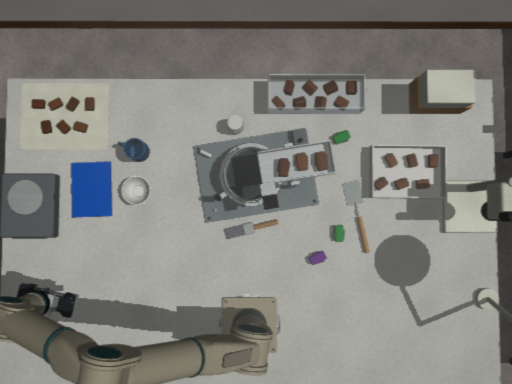

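View pics/top0c.png

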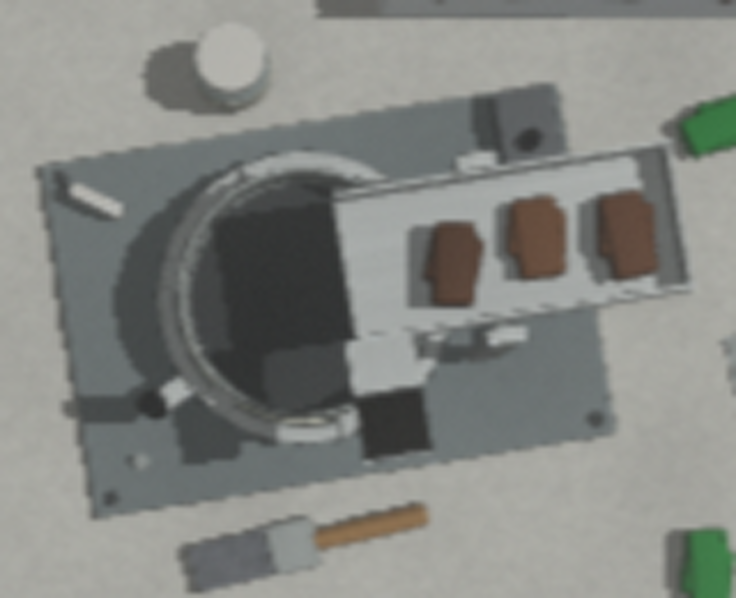

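```bash
cat >> h.py <<'E'
def onplane(cam,uv,z):
    m=env.camera_model(cam); K=np.array(m["camera_matrix"]); T=np.array(m["pose"])
    r=np.c_[(uv[:,0]-K[0,2])/K[0,0],(uv[:,1]-K[1,2])/K[1,1],np.ones(len(uv))]@T[:3,:3].T
    return T[:3,3]+r*((z-T[2,3])/r[:,2])[:,None]
from scipy.spatial.transform import Rotation as Rn
def to_tool(dw):   # world shift -> tool axes now
    o=env.get_obs(); return Rn.from_quat(o["tool_rot"]).inv().apply(dw)
def grip():
    o=env.get_obs(); R=Rn.from_quat(o["tool_rot"]); return o["tcp_pos"]+R.apply([0,0,env.grip_point_offset])
E
python3 - <<'E'
from h import *
p=cv2.imread("pics/top0.png"); g=p.min(2)
def blob(x0,y0,x1,y1,th,z,nm,inv=False):
    s=g[y0:y1,x0:x1]; m=(s<th) if inv else (s>th); v,u=np.nonzero(m)
    w=onplane("top",np.c_[u+x0,v+y0].astype(float),z); c=w[:,:2].mean(0); a=c-[.565,-.006]
    ev,V=np.linalg.eigh(np.cov(w[:,:2].T)); print(nm,len(w),c,"r",np.hypot(*a),"ang",np.arctan2(a[1],a[0]),"axis dir",np.arctan2(V[1,1],V[0,1]),"uv",u.mean()+x0,v.mean()+y0)
blob(196,146,214,160,150,.04,"mark"); 
blob(212,205,219,214,140,.016,"stud")
blob(213,193,222,201,70,.114,"handle",True)
print(grip(),to_tool([.475-.147,.111-.633,0]))
E
```

```text
mark 27 [0.64716512 0.16515466] r 0.18985527061003368 ang 1.1232246537575359 axis dir 1.1190250851125494 uv 205.33333333333334 152.77777777777777
stud 0 [nan nan] r nan ang nan axis dir nan uv nan nan
handle 41 [0.47597238 0.11540955] r 0.15055296735747262 ang 2.2035127950550373 axis dir -2.470484206374022 uv 216.9512195121951 197.0487804878049
[0.14737977 0.63307743 0.22426521] [-4.37850184e-01 -4.33999097e-01 -1.74688422e-05]<stdin>:5: RuntimeWarning: Mean of empty slice.
  ret = um.true_divide(
  avg = a.mean(axis, **keepdims_kw)
<stdin>:6: RuntimeWarning: Degrees of freedom <= 0 for slice
  c *= np.true_divide(1, fact)
  c *= np.true_divide(1, fact)
<stdin>:6: RuntimeWarning: Mean of empty slice.
  ret = ret.dtype.type(ret / rcount)
```

The top view shows the handle at about pixel (217,197), the lock bar at (205,153), the paddle pad at (270,202), and the jar at (235,124). The lock bar lies at 1.12 rad about the axis and the handle at 2.20 rad. I'm moving above the handle first.

```bash
python3 -m creep '[[-0.04,-0.04,0,0,0,0.09,0.6],[-0.083,-0.082,0,0,0,0.18,0.6],[-0.126,-0.124,0,0,0,0.27,0.6],[-0.17,-0.167,0,0,0,0.36,0.6],[-0.214,-0.21,0,0,0,0.45,0.6],[-0.258,-0.254,0,0,0,0.54,0.6],[-0.302,-0.298,0,0,0,0.63,0.6],[-0.346,-0.342,0,0,0,0.72,0.6],[-0.39,-0.386,0,0,0,0.81,0.6],[-0.437,-0.431,0,0,0,0.9,0.6]]' 12
python3 - <<'E'
from h import *
print(grip(),env.get_obs()["tool_rot"],to_tool([.4755-grip()[0],.114-grip()[1],.094-grip()[2]]))
E
```

```text
time: 2.35
tcp_pos: [0.4747, 0.1147, 0.4051]
tool_rot: [0.536, 0.844, 0.001, 0.0]
force: [1.3, 0.6, 0.7]
opening: 0.0564
gripper_force: 0.0
[0.47489193 0.11480382 0.22465871] [5.36004364e-01 8.44215002e-01 5.53293419e-04 2.14414566e-04] [-1.01632690e-03  5.62718712e-05  1.30658631e-01]
```

```bash
python3 -m creep '[[0,0,0.025,0,0,0,0.6],[-0.001,0,0.05,0,0,0,0.6],[-0.001,0,0.075,0,0,0,0.6],[-0.001,0,0.1,0,0,0,0.6],[-0.001,0,0.12,0,0,0,0.6],[-0.001,0,0.13,0,0,0,0.6],[-0.001,0,0.13,0,0,0,0.3],[-0.001,0,0.13,0,0,0,0.1],[-0.001,0,0.13,0,0,0,0.1],[-0.001,0,0.13,0,0,0,0.1]]' 12
python3 - <<'E'
from h import *
g=grip(); o=env.get_obs(); print(g,o["tool_rot"],o["gripper_force"])
R=Rn.from_quat(o["tool_rot"]); a0=np.arctan2(g[1]+.006,g[0]-.565); r=np.hypot(g[1]+.006,g[0]-.565); print(a0,r)
for s in np.linspace(.1,1,10):
    a=a0+s*(1.123-a0); rr=r+s*(.15-r); t=np.array([.565+rr*np.cos(a),-.006+rr*np.sin(a),g[2]]); print(np.round(R.inv().apply(t-g),4))
E
```

```text
time: 3.6
tcp_pos: [0.4751, 0.1156, 0.2753]
tool_rot: [0.535, 0.845, 0.001, 0.001]
force: [1.9, 0.3, 1.9]
opening: 0.0222
gripper_force: 12.0
[0.47560627 0.11571934 0.09492233] [0.53488169 0.84492564 0.00102408 0.00109322] 12.002608627080917
2.2042546912963696 0.15101932514041871
[0.0021 0.0162 0.    ]
[0.0025 0.0325 0.0001]
[0.0011 0.0487 0.0001]
[-0.002   0.0647  0.0002]
[-0.0068  0.0802  0.0002]
[-0.0133  0.0951  0.0003]
[-0.0214  0.1093  0.0003]
[-0.0309  0.1224  0.0004]
[-0.0417  0.1345  0.0004]
[-0.0538  0.1453  0.0005]
```

```bash
python3 -m creep '[[0.002,0.016,0,0,0,0.108,0.1],[0.0025,0.0325,0,0,0,0.216,0.1],[0.001,0.0487,0,0,0,0.324,0.1],[-0.002,0.0647,0,0,0,0.432,0.1],[-0.007,0.08,0,0,0,0.54,0.1],[-0.0133,0.095,0,0,0,0.648,0.1],[-0.0214,0.109,0,0,0,0.756,0.1],[-0.031,0.1224,0,0,0,0.864,0.1],[-0.0417,0.1345,0,0,0,0.972,0.1],[-0.0538,0.1453,0,0,0,1.08,0.1]]' 12
python3 - <<'E'
from h import *
g=grip(); print(g,np.arctan2(g[1]+.006,g[0]-.565),env.get_obs()["tool_rot"])
p,d=env.read_camera("top"); cv2.imwrite("pics/t1.png",cv2.resize(p[110:240,185:345,::-1],None,fx=4.6,fy=4.6,interpolation=cv2.INTER_CUBIC))
E
```

```text
time: 4.85
tcp_pos: [0.6289, 0.1318, 0.2753]
tool_rot: [0.893, 0.449, 0.001, -0.002]
force: [-0.9, 5.2, 4.8]
opening: 0.0218
gripper_force: 12.0
[0.62888205 0.13273066 0.09494526] 1.139265325064651 [ 0.89347045  0.44911506  0.00103329 -0.00226893]
```

```bash
python3 -m creep '[[0,0,0,0,0,0,0.1],[0,0,0,0,0,0,0.1],[0,0,0,0,0,0,0.5],[0,0,0,0,0,0,0.5],[0,0,0,0,0,0,0.5],[0,0,-0.02,0,0,0,0.5],[0,0,-0.06,0,0,0,0.5],[0,0,-0.11,0,0,0,0.5],[0,0,-0.16,0,0,0,0.5],[0,0,-0.18,0,0,0,0.5]]'
python3 -m creep '[[0,0.03,0,0,0,0,0],[0,0.06,0,0,0,0,0],[0,0.1,0,0,0,0,0],[0,0.14,0,0,0,0,0],[0,0.17,0,0,0,0,0],[0,0.17,0,0,0,0,0],[0,0.17,0,0,0,0,0],[0,0.17,0,0,0,0,0],[0,0.17,0,0,0,0,0],[0,0.17,0,0,0,0,0]]'
python3 - <<'E'
from h import *
p,d=env.read_camera("top"); cv2.imwrite("pics/t2.png",cv2.resize(p[110:240,185:345,::-1],None,fx=4.6,fy=4.6,interpolation=cv2.INTER_CUBIC))
ps,ds=env.read_camera("side"); cv2.imwrite("pics/s2.png",cv2.resize(ps[145:310,190:400,::-1],None,fx=3.6,fy=3.6,interpolation=cv2.INTER_CUBIC))
for c,pp,dd in(("top",p,d),("side",ps,ds)):
    w=world(c,dd,np.ones(dd.shape,bool)); v,u=np.nonzero(dd>0); r=np.hypot(w[:,0]-.565,w[:,1]+.006)
    a=w[(r>.125)&(r<.175)&(w[:,2]>.085)&(w[:,2]<.122)&(w[:,1]>.05)&(pp[v,u].max(1)<90)]
    if len(a): m=np.median(a,0); print(c,len(a),m,np.arctan2(m[1]+.006,m[0]-.565),np.hypot(m[1]+.006,m[0]-.565))
print(grip(),env.get_obs()["tool_rot"])
E
```

```text
time: 6.15
tcp_pos: [0.629, 0.1281, 0.4597]
tool_rot: [0.893, 0.449, 0.003, 0.001]
force: [-0.1, -0.0, -1.2]
opening: 0.0473
gripper_force: 0.0
time: 7.4
tcp_pos: [0.7649, 0.0283, 0.4549]
tool_rot: [0.893, 0.45, 0.0, -0.0]
force: [-0.1, 0.5, -0.6]
opening: 0.0004
gripper_force: 0.0
[0.76504732 0.02798835 0.27435373] [ 8.93129727e-01  4.49799164e-01 -1.94955802e-06 -6.19993325e-05]
```

View pics/t2.png

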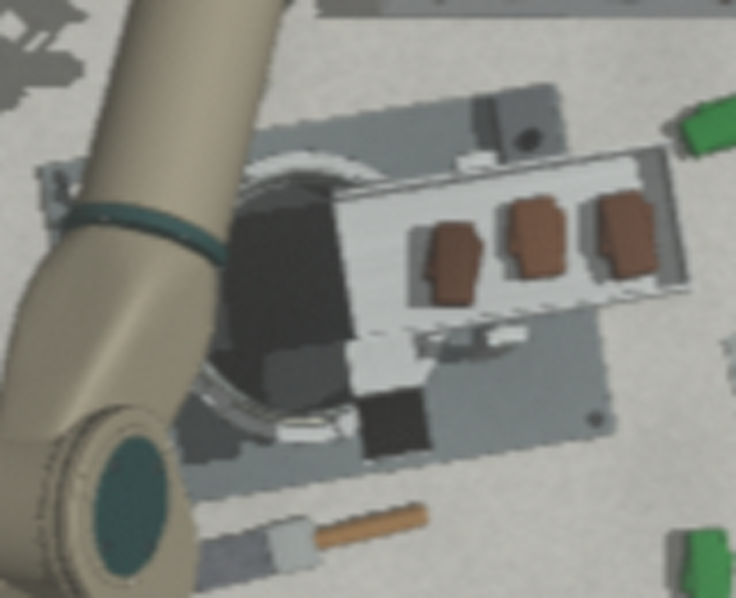

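The top view shows the lumps still on the level tray, but the forearm hides the handle and lock bar. I'm checking the joints and working out the shift to above the paddle.

```bash
python3 - <<'E'
from h import *
g=grip(); print(np.round(env.get_obs()["q"],2),to_tool([.458-g[0],-.073-g[1],0]))
E
```

```text
[-0.34  0.86  0.65  1.06 -0.49  1.36 -0.41] [-2.63944028e-01 -1.86575055e-01  7.18764475e-06]
```

View pics/s2.png

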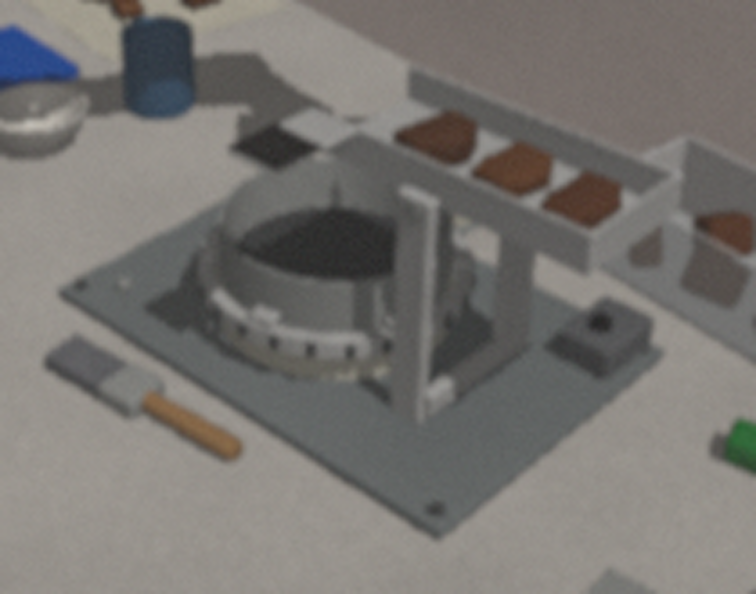

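The side view shows the handle gone from its old place at (176,215), the tray level and all three lumps on it. Next I move over the paddle, rising first, and check the handle from the top.

```bash
python3 -m creep '[[0,0,-0.04,0,0,0.05,0],[-0.02,-0.014,-0.06,0,0,0.1,0],[-0.055,-0.039,-0.06,0,0,0.2,0],[-0.09,-0.064,-0.06,0,0,0.3,0],[-0.125,-0.089,-0.06,0,0,0.4,0],[-0.16,-0.113,-0.06,0,0,0.5,0],[-0.195,-0.138,-0.06,0,0,0.6,0],[-0.23,-0.163,-0.06,0,0,0.7,0],[-0.264,-0.187,-0.06,0,0,0.785,0],[-0.264,-0.187,-0.06,0,0,0.785,0]]'
python3 - <<'E'
from h import *
p,d=env.read_camera("top"); cv2.imwrite("pics/t3.png",cv2.resize(p[110:240,185:345,::-1],None,fx=4.6,fy=4.6,interpolation=cv2.INTER_CUBIC))
w=world("top",d,np.ones(d.shape,bool)); v,u=np.nonzero(d>0); r=np.hypot(w[:,0]-.565,w[:,1]+.006)
a=w[(r>.125)&(r<.175)&(w[:,2]>.085)&(w[:,2]<.122)&(w[:,1]>.05)]
if len(a): m=np.median(a,0); print(len(a),m,np.arctan2(m[1]+.006,m[0]-.565),np.hypot(m[1]+.006,m[0]-.565))
print(grip(),env.get_obs()["tool_rot"],env.get_obs()["q"])
E
```

```text
time: 8.75
tcp_pos: [0.4553, -0.0743, 0.5151]
tool_rot: [0.997, 0.072, 0.0, -0.001]
force: [1.2, 0.8, -0.2]
opening: 0.0004
gripper_force: 0.0
32 [0.62564279 0.1304645  0.11142814] 1.152621590414069 0.14933220613888207
[ 0.45737471 -0.07295151  0.33475147] [ 9.97285117e-01  7.36296404e-02  7.22911705e-04 -7.41387927e-04] [-0.64779313  0.36621052  1.03730981  1.86961767 -0.35456265  1.10489905
 -0.89983998]
```

View pics/t3.png

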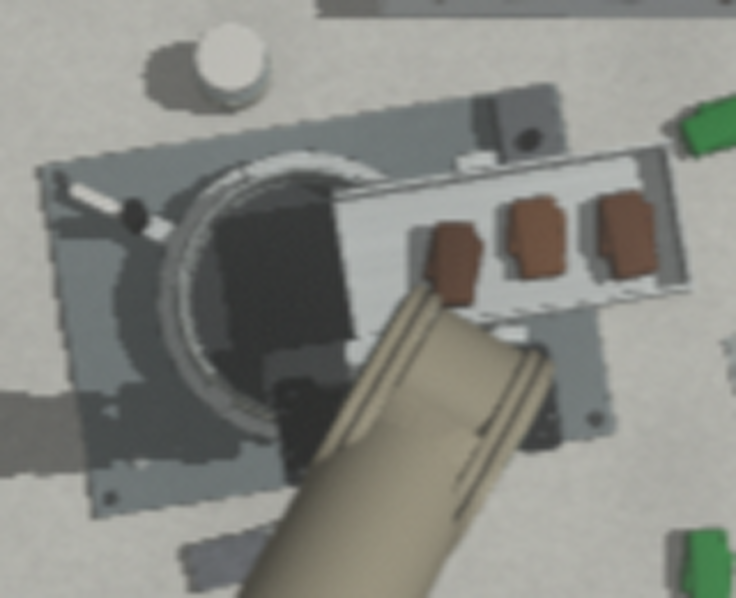

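The handle at crop (134,216) is in line with the white bar at (90,196), about 0.03 rad off. Now I press the paddle slowly.

```bash
python3 -m creep '[[0,0,0.03,0,0,0,0],[0,0,0.06,0,0,0,0],[0,0,0.07,0,0,0,0],[0,0,0.075,0,0,0,0],[0,0,0.08,0,0,0,0],[0,0,0.085,0,0,0,0],[0,0,0.09,0,0,0,0],[0,0,0.095,0,0,0,0],[0,0,0.1,0,0,0,0],[0,0,0.105,0,0,0,0]]'
python3 -m creep '[[0,0,0.005,0,0,0,0],[0,0,0.01,0,0,0,0],[0,0,0.015,0,0,0,0],[0,0,0.02,0,0,0,0],[0,0,0.025,0,0,0,0],[0,0,0.03,0,0,0,0],[0,0,0.035,0,0,0,0],[0,0,0.04,0,0,0,0],[0,0,0.045,0,0,0,0],[0,0,0.048,0,0,0,0]]'
python3 -m creep '[[0,0,0,0,0,0,0],[0,0,0,0,0,0,0],[0,0,0,0,0,0,0],[0,0,0,0,0,0,0],[0,0,0,0,0,0,0],[0,0,0,0,0,0,0],[0,0,0,0,0,0,0],[0,0,0,0,0,0,0],[0,0,0,0,0,0,0],[0,0,0,0,0,0,0]]'
python3 - <<'E'
from h import *
print(grip())
p,d=env.read_camera("side"); cv2.imwrite("pics/s3.png",cv2.resize(p[145:310,190:400,::-1],None,fx=3.6,fy=3.6,interpolation=cv2.INTER_CUBIC))
E
```

```text
time: 10.05
tcp_pos: [0.4581, -0.0708, 0.41]
tool_rot: [0.997, 0.075, 0.0, -0.003]
force: [-0.6, 7.1, 4.7]
opening: 0.0
gripper_force: 3.3
time: 11.3
tcp_pos: [0.4575, -0.073, 0.3612]
tool_rot: [0.997, 0.074, -0.0, -0.0]
force: [0.0, 1.2, 2.6]
opening: 0.0003
gripper_force: 1.2
time: 12.55
tcp_pos: [0.4575, -0.0728, 0.3615]
tool_rot: [0.997, 0.074, -0.0, -0.0]
force: [-3.7, 3.5, 3.8]
opening: 0.0008
gripper_force: 2.3
[ 0.45735115 -0.07271625  0.18111487]
```

View pics/s3.png

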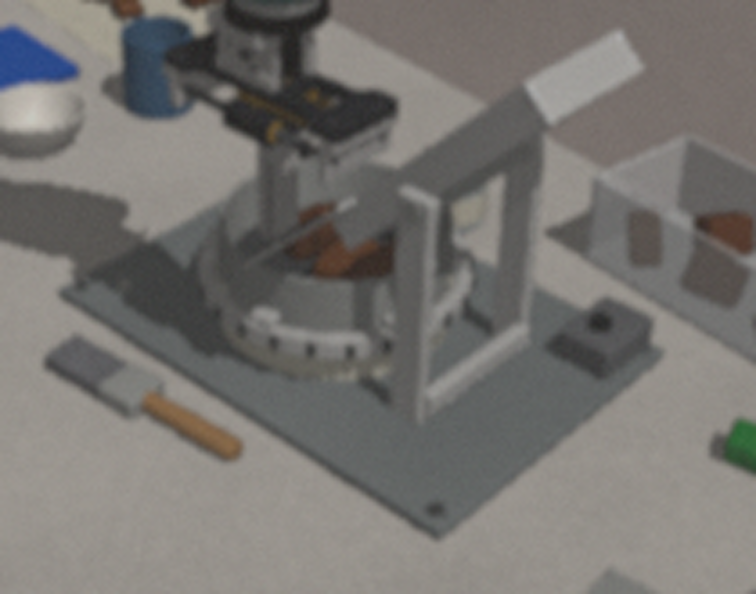

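The side view shows the tray fully tipped, with brown lumps in the sieve at about (320,250). I'm letting the tray up slowly and then clearing the view.

```bash
python3 -m creep '[[0,0,-0.008,0,0,0,0],[0,0,-0.016,0,0,0,0],[0,0,-0.024,0,0,0,0],[0,0,-0.032,0,0,0,0],[0,0,-0.04,0,0,0,0],[0,0,-0.05,0,0,0,0],[0,0,-0.06,0,0,0,0],[0,0,-0.07,0,0,0,0],[0,0,-0.085,0,0,0,0],[0,0,-0.12,0,0,0,0]]'
python3 -m creep '[[0,0,-0.04,0,0,0,0],[-0.02,0,-0.06,0,0,0,0],[-0.05,0,-0.06,0,0,0,0],[-0.06,0.04,-0.06,0,0,0,0],[-0.06,0.09,-0.06,0,0,0,0],[-0.06,0.14,-0.06,0,0,0,0],[-0.06,0.19,-0.06,0,0,0,0],[-0.06,0.24,-0.06,0,0,0,0],[-0.06,0.24,-0.06,0,0,0,0],[-0.06,0.24,-0.06,0,0,0,0]]'
python3 - <<'E'
from h import *
im=[]
for c,b in(("top",(110,240,185,345)),("side",(145,310,190,400))):
    p,d=env.read_camera(c); im.append(cv2.resize(p[b[0]:b[1],b[2]:b[3],::-1],(390,int(390*(b[1]-b[0])/(b[3]-b[2]))),interpolation=cv2.INTER_CUBIC))
    w=world(c,d,np.ones(d.shape,bool)); v,u=np.nonzero(d>0); r=np.hypot(w[:,0]-.565,w[:,1]+.006)
    s=(r>.13)&(r<.17)&(w[:,2]>.085)&(w[:,2]<.122)&(w[:,1]>.05)
    if s.sum(): m=np.median(w[s],0); print(c,"handle ang",np.arctan2(m[1]+.006,m[0]-.565))
    for x in env.cut_out(c,"lump1"):
        q=world(c,d,x["pixels"])
        if len(q):
            m=np.median(q,0)
            if .35<m[0]<.75 and abs(m[1])<.3: print(c,round(x["conf"],2),np.round(m,3),"r",np.hypot(m[0]-.565,m[1]+.006),"zmax",np.percentile(q[:,2],95))
    s=(abs(w[:,0]-.458)<.015)&(abs(w[:,1]+.073)<.015)&(w[:,2]>.1); print("paddle z",np.median(w[s,2]) if s.any() else None)
h=max(i.shape[0] for i in im); cv2.imwrite("pics/fin.png",np.hstack([np.pad(i,((0,h-i.shape[0]),(0,0),(0,0))) for i in im]))
E
```

```text
time: 13.85
tcp_pos: [0.4573, -0.0733, 0.482]
tool_rot: [0.997, 0.073, -0.001, 0.001]
force: [0.8, -0.0, 0.4]
opening: 0.0005
gripper_force: 0.0
time: 15.1
tcp_pos: [0.4334, -0.3191, 0.5417]
tool_rot: [0.997, 0.073, -0.0, -0.0]
force: [-0.0, 0.8, 0.4]
opening: 0.0008
gripper_force: 0.0
top handle ang 1.1502046351764563
top 0.74 [ 0.563 -0.022  0.078] r 0.016565677634531532 zmax 0.08373000617034243
top 0.51 [0.57  0.029 0.086] r 0.035456339523683635 zmax 0.09129937673038467
top 0.42 [ 0.565 -0.046  0.054] r 0.0403122674450953 zmax 0.2364725793786596
paddle z 0.24049450697731412
side 0.58 [ 0.555 -0.023  0.078] r 0.019271902177114202 zmax 0.08150655286734775
side 0.52 [0.563 0.019 0.085] r 0.0247310097456228 zmax 0.08857557074272808
side 0.42 [ 0.558 -0.068  0.095] r 0.06191929500279374 zmax 0.10602401848848127
paddle z 0.24209783731658563
```

View pics/fin.png

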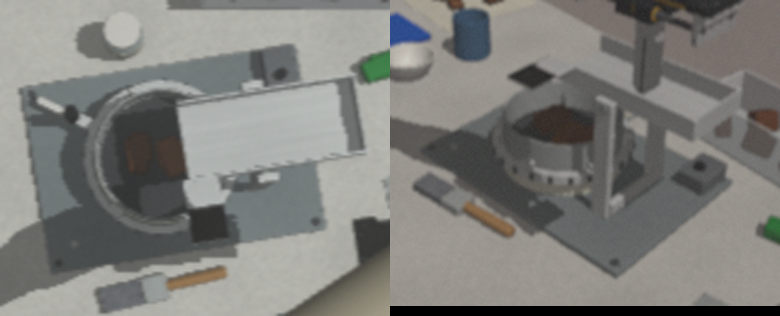

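The tray is level and empty, the handle at crop (70,113) is on the bar, and two lumps are plainly in the sieve. The third is under the spout, so I'm checking it by colour and depth.

```bash
python3 - <<'E'
from h import *
p,d=env.read_camera("side")
w=world("side",d,np.ones(d.shape,bool)); v,u=np.nonzero(d>0); c=p[v,u].astype(int)
s=(c[:,0]>c[:,2]+18)&(np.hypot(w[:,0]-.565,w[:,1]+.006)<.14)&(w[:,2]>.04)
q=w[s]
for lo in np.arange(-.12,.09,.02):
    k=q[(q[:,1]>=lo)&(q[:,1]<lo+.02)]
    if len(k): print(round(lo,2),len(k),"x",np.round(np.percentile(k[:,0],[5,50,95]),3),"z",np.round(np.percentile(k[:,2],[5,50,95]),3))
# brown anywhere near station outside sieve
b=(c[:,0]>c[:,2]+30)&(w[:,0]>.35)&(w[:,0]<.72)&(w[:,1]>-.28)&(w[:,1]<.25)&(np.hypot(w[:,0]-.565,w[:,1]+.006)>.1)
print(b.sum(),np.round(np.median(w[b],0),3) if b.any() else "")
cv2.imwrite("pics/f2.png",cv2.resize(p[175:255,235:335,::-1],(800,600),interpolation=cv2.INTER_CUBIC))
E
```

```text
-0.08 8 x [0.553 0.561 0.573] z [0.092 0.095 0.099]
-0.06 1 x [0.554 0.554 0.554] z [0.084 0.084 0.084]
-0.04 14 x [0.538 0.543 0.562] z [0.076 0.078 0.081]
-0.02 10 x [0.538 0.567 0.582] z [0.074 0.079 0.081]
0.0 1 x [0.573 0.573 0.573] z [0.073 0.073 0.073]
178 [ 0.379 -0.066  0.017]
```

View pics/f2.png

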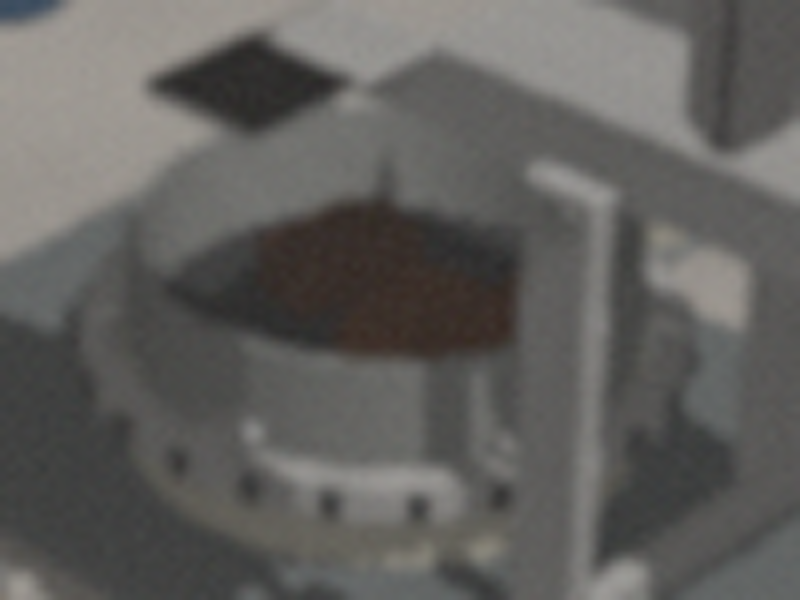

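The close view shows the lumps together inside the sieve below the rim (brown from x=260 to 520). The third one's visible top is at about r = 0.065 m, z = 0.095 m, and none lie outside. Handing in.

```bash
python3 -c "
from station import env
print(env.job_done())"
```

```text
the job is handed in; nothing more can be done
None
```

I handed the job in at about 15 s on the clock. The collar sits about 0.03 rad off its lock mark, the tray is level and empty, and the three lumps measured inside the sieve. The third was only partly visible under the spout, and the hand-in returned no verdict.

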